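Load a bearing housing through the wash cabinet's check flap

TASK

With the push stick, slide the brass bearing housing along the runway and through the yellow check flap until it meets the black face of the stop inside the wash cabinet, and press it home there gently for about a second, with about 10 N more than it takes to slide it and never more than 15 N on the stop. Then draw the stick out so that the flap falls shut, stand the stick back upright on its black mat, and leave everything else on the bench where it is.

Things in the scene. Friction and masses are not known exactly. Their poses are not given: they have to be found in the camera images.
- station: Fixed blue runway and wash cabinet with a top of cross bars 28 mm apart. Origin: on the bench under the gate; x = pushing direction, z up. Floor plate 3 mm thick, x = -150 to 200 mm; two guide rails along it, 62 mm apart, 16 mm high. Cabinet: x = -6 to 206 mm, 100 mm wide, 102 mm high, closed except the gate at x = 0 (74 mm wide, 80 mm high over the bench). The runway before it is open above.
- flap (a joint): Yellow check flap in the gate, 58 mm wide, 3 mm thick, 80 g, hinged at the top 80 mm over the bench; lower edge 9 mm over the bench when shut. 0 = shut, grows as it swings into the cabinet, up to 1.4 rad. Opens inwards only, falls shut by its weight and lies on whatever is beneath it; pushing it open takes under 2 N.
- stop: Fixed red stop block in the cabinet, 50 mm wide, 44 mm high, on the floor plate; x axis as the station's. On guide pins before it sits a black face plate 46 mm wide, clamped rigidly where the last job left it: the face that the housing meets lies anywhere from 12 to 42 mm before the block's origin (x = -12 to -42 mm). That setting is not measured: find it by feel.
- housing: The brass bearing housing, 0.35 to 0.6 kg: square flange 56 x 56 x 16 mm with a round boss 44 mm across on top (38 mm high in all) and a dark bore. Origin: centre of its underside; z up, x within about 2 degrees of the station's x. It lies on the runway's floor plate before the gate; sliding it takes about 2 to 7 N. It should stay flat on the plate.
- housing_nose (a point): Middle of the housing's front flange face, 28 mm ahead (+x) of its origin and 8 mm up.
- housing_tail (a point): Middle of the housing's rear flange face, 28 mm behind its origin and 8 mm up: the stick pushes here.
- stick: Push stick, 160 g, on its foot and head. Origin: underside, below the handle; x along the stick to its head. Orange handle 30 mm (x) by 16 mm (y), top 67 mm up, on a foot 34 x 44 x 6 mm; round steel shaft, 12 mm, top 36 mm up, to a head plate 40 mm wide, 34 mm high, flat front face at x = 170 mm. Drawn out level it does not catch the flap.
- stick_grip (a point): On the stick's handle, 50 mm over its underside: a good place to grip from above, across the 16 mm.
- stick_tip (a point): Middle of the stick head's front face, x = 170 mm and 8 mm up in the stick's frame.
- mat: Fixed black mat on the bench, 280 mm (x) by 120 mm (y), 3 mm thick, where the stick stands at the start and must stand at the end, either way round. Origin: centre of its underside.
- old_housing: Bystander: dark steel housing of the same shape. Leave it alone.
- spray_can: Bystander: red tin, 64 mm across, 110 mm high. Leave it alone.
- bearing_ring: Bystander: steel ring, 72 mm across, 18 mm high. Leave it alone.
- wrench: Bystander: wrench lying on the bench. Leave it alone.
- grease_jar: Bystander: yellow jar, 70 mm across, 80 mm high. Leave it alone.
Mind the look-alikes: they are no part of the job. Of the things that look like the housing, take the one that is nearest to the robot's base at the start.

How it is judged:
By the outcome, as a careful person would: the job done as asked, in the order asked, and still so for the second after the job is handed in, with the robot touching nothing.
It also fails if it takes over 72 s, if anything falls off the work surface, if the arm or the gripper's body presses on something with over 40 N, if the wrist force passes 120 N, or if a joint passes its speed limit or range.

ROBOT

A 7-joint arm with a two-finger parallel gripper is mounted at the origin on the work surface. World frame = base frame: x ahead of the robot, y to its left, z up, the work surface at z = 0. Lengths are in m, angles in rad, forces in N, time in s.
With the tool pointing down it reaches from about 0.425 to 0.95 m from the base axis. Payload 4.7 kg.
Tool frame: the origin (TCP) lies at the centre of the arm's flange, where the gripper is bolted on; the fingertips stand ahead of it and the grasp point (between the pads) lies 164 mm ahead of it (manip.tcp_to_tips is the z of the fingertips in the tool frame, in m); z points along the fingers, y is the line along which they close (so a half turn about z gives the same grasp; the last joint's range is limited). The gripper opens to 87 mm and grips with 3 to 60 N. Pads are 19 mm wide; open, the fingers measure 117 mm over their backs; the gripper's body (75 mm by 190 mm) begins 51 mm behind the grasp point.
Start: joints at [-1.232, 0.469, -0.049, 1.532, 0.024, 1.141, -0.082], TCP at [0.243, 0.63, 0.405] pointing down, gripper open.
Joint ranges: [-2.59, 2.59], [-0.33, 1.99], [-1.39, 1.29], [0.1, 2.45], [-1.04, 4.18], [0.21, 1.99], [-2.66, 2.66]. Speed limits (rad/s): [2.57, 2.57, 3.14, 3.14, 3.14, 3.14, 3.14].

INTERFACE

Orientations are given as a unit quaternion [x, y, z, w].
In Python, from rig import manip, solver, status, imaging gives the robot as it stands. Calls block until the motion is done:
- manip.move_pose(position, orientation): joint-space move of the TCP to a pose.
- manip.move_l(position, orientation=None, rate=0.15, f_stop=None): straight line of the TCP; orientation=None keeps the orientation; rate is the mean speed in m/s. With f_stop (N) it stops when the force on the tool has changed by that much, and returns True; else False.
- manip.set_joints(angles): joint-space move.
- manip.open_jaws() and manip.gripper_close(strength=None): open the fingers fully, or close them until they stop; strength is the grip in N (None keeps the last).
- manip.hold(seconds).
- solver.inverse_kinematics(position, orientation): joint angles nearest the present ones, or None.
- status.sense(): the state.
- imaging.read_camera(name): name is "side" or "top"; returns (picture, depth): 400x640x3 uint8, red, green, blue; 400x640 float32, m along the optical axis (not along the pixel's ray), 0 where there is no reading.
- imaging.camera_info(name): a dict with "intrinsics" (3x3 intrinsics, pixels), "k1" (the pictures are not rectified: a ray, as slopes to the right and down, at radius r is drawn at 1 + k1 r^2 times it, then the intrinsics apply), "position" and "orientation" of the camera in the world. Camera axes: x right, y up, looking along -z (the intrinsics and any distortion apply to the point x, -y, -z); pixel columns grow to the right and rows downward; lengths in m; the calibration is good to about 2 mm. A picture is of the moment at which its call begins. camera_info takes no time and is no camera call.
A pose or a line that the arm cannot do raises manip.MotionError and nothing moves.
- manip.hand_in(): hands the job in; it is judged then, once.
The state is a dict: "t": time; "joint_pos": joint angles; "qd": joint speeds; "effort": joint torques, N m; "eef_pos": TCP position; "eef_rot": TCP orientation; "ft_force": force on the tool from outside, world axes, zero at the start; "torque": the same for the moment, N m; "finger_gap": finger opening in m; "finger_force": force on a finger pad.
Only numpy, scipy, OpenCV 4.12 (cv2) and the standard library are available. Lean on these libraries where they do the work, as an engineer would, in place of code of your own. Each camera call takes 0.05 s, during which the arm holds its last target. There are 200 camera calls.

## Working session

There is one attempt and no reset: what is moved stays moved. The work goes in short steps, each a Python script; the robot and the scene stay as the last script left them, time stands still between calls to the robot, and variables do not carry over. Pictures are saved under pics/ and viewed, at most 10 in all, crops included, and the job is handed in when it is done.

```bash
ls; mkdir -p pics
cat > h.py <<'E'
import numpy as np, cv2
from rig import manip, solver, status, imaging
from scipy.spatial.transform import Rotation as R
def snap(n): return imaging.read_camera(n)
def und(n,uv):
    c=imaging.camera_info(n);K=np.array(c["intrinsics"]);uv=np.atleast_2d(np.array(uv,float))
    s=cv2.undistortPoints(uv.reshape(-1,1,2),K,np.array([c["k1"],0,0,0,0.]))[:,0]
    return c,s
def cloud(n,uv,z):
    c,s=und(n,uv);z=np.asarray(z,float)
    p=np.c_[s[:,0]*z,-s[:,1]*z,-z]
    return R.from_quat(c["orientation"]).apply(p)+np.array(c["position"])
def plane(n,uv,h):
    c,s=und(n,uv);d=R.from_quat(c["orientation"]).apply(np.c_[s[:,0],-s[:,1],-np.ones(len(s))])
    o=np.array(c["position"]);return o+d*((h-o[2])/d[:,2:3])
E
python3 - <<'E'
from h import *
for n in("side","top"):
    p,d=snap(n);cv2.imwrite(f"pics/{n}0.png",p[:,:,::-1]);np.savez(f"{n}0.npz",p=p,d=d);print(n,imaging.camera_info(n))
print(status.sense()["t"],manip.tcp_to_tips)
E
```

```text
pics
side {'intrinsics': array([[375.13927228,   0.        , 325.33237651],
       [  0.        , 375.13927228, 197.0417214 ],
       [  0.        ,   0.        ,   1.        ]]), 'k1': -0.08900190722372772, 'position': array([ 0.40281507, -0.60374574,  0.78903604]), 'orientation': array([ 0.35971685, -0.04855736, -0.11166718,  0.92508184])}
top {'intrinsics': array([[414.62257794,   0.        , 323.57112023],
       [  0.        , 414.62257794, 195.03819321],
       [  0.        ,   0.        ,   1.        ]]), 'k1': -0.05727781663135802, 'position': array([0.42449591, 0.02471476, 1.05110855]), 'orientation': array([ 0.04631307, -0.04688516, -0.69621905,  0.71479782])}
0.1 0.1822
```

View pics/top0.png

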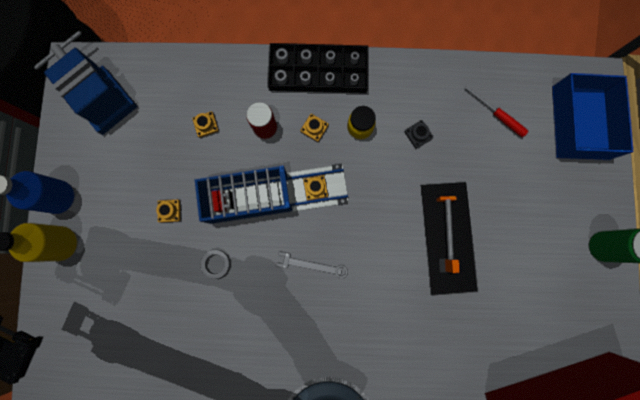

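View pics/side0.png

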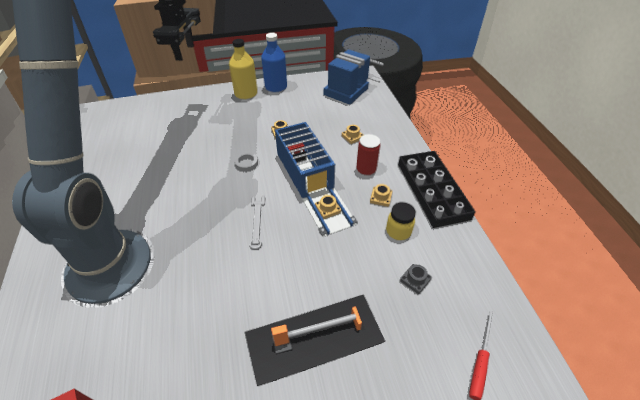

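Top view: runway with brass housing at (316,186), stick handle at (449,267) and head at (446,198) on the black mat, and cabinet at (243,194). Lookalikes for the housing are (314,127), (205,123), (168,210) and the dark one at (419,132). The runway one is nearest the base and lies on the floor plate before the gate, so I choose it.

Run:
```python
from h import *
for n in("top","side"):
    f=np.load(n+"0.npz");p,d=f["p"],f["d"]
    hsv=cv2.cvtColor(p,cv2.COLOR_RGB2HSV)
    v,u=np.mgrid[0:400,0:640];uv=np.c_[u.ravel(),v.ravel()].astype(float)
    P=cloud(n,uv,d.ravel()).reshape(400,640,3)
    H,S,V=[hsv[...,i].astype(int) for i in range(3)]
    Z=P[...,2];ok=(d>0)
    reg=(P[...,0]>.3)&(P[...,0]<.75)
    def rep(name,m):
        q=P[m]; 
        if len(q)<5: print(n,name,len(q));return
        (c,s,a)=cv2.minAreaRect(q[:,:2].astype(np.float32));print(n,name,len(q),"med",q.mean(0).round(4),"rect",np.round(c,4),np.round(s,4),round(a,1),"z",np.percentile(q[:,2],[5,50,95]).round(4))
    blue=(H>100)&(H<125)&(S>120)&(V>50)
    st=ok&reg&(P[...,1]<.45)&(P[...,1]>-.1)
    rep("cab top",st&blue&(Z>.09)&(Z<.12))
    rep("blue all",st&blue&(Z>-.01)&(Z<.12))
    rep("blue rails",st&blue&(Z>.008)&(Z<.025))
    og=(H>5)&(H<16)&(S>180)&(V>100)
    rep("orange",ok&og&(P[...,1]<-.15)&(P[...,1]>-.5)&reg)
    rep("handle top",ok&og&(P[...,1]<-.15)&(P[...,1]>-.5)&reg&(Z>.055))
    rep("head",ok&og&(P[...,1]<-.15)&(P[...,1]>-.5)&reg&(Z<.048)&(P[...,0]>.48))
    br=(H>14)&(H<27)&(S>120)&(V>90)
    hs=ok&br&reg&(P[...,1]<.12)&(P[...,1]>-.02)&(P[...,0]<.6)
    rep("brass",hs&(Z<.06)&(Z>0.005)); rep("flange",hs&(Z<.024)&(Z>.014)); rep("boss",hs&(Z<.05)&(Z>.036))
    mat=ok&(V<45)&(P[...,1]<-.15)&(P[...,1]>-.5)&(P[...,0]>.3)&(P[...,0]<.75)&(Z<.012)
    rep("mat",mat)
a=cv2.resize(cv2.imread("pics/top0.png")[155:235,185:355],None,fx=4.5,fy=4.5,interpolation=cv2.INTER_CUBIC)
b=cv2.resize(cv2.imread("pics/side0.png")[110:240,260:370],None,fx=4,fy=4)
cv2.imwrite("pics/c1.png",a)
```

```text
top cab top 692 med [0.5512 0.2041 0.0974] rect [0.5507 0.2171] [0.1005 0.2119] 10.0 z [0.0944 0.0975 0.1003]
top blue all 1021 med [0.5577 0.1689 0.0732] rect [0.5733 0.1536] [0.123  0.3643] 10.0 z [0.0131 0.0965 0.0999]
top blue rails 266 med [0.5757 0.0745 0.0152] rect [0.5642 0.1377] [0.0746 0.3356] 10.5 z [0.012  0.0152 0.0181]
top orange 136 med [ 0.4548 -0.287   0.0557] rect [ 0.4764 -0.2799] [0.0446 0.191 ] 86.1 z [0.0253 0.0685 0.0716]
top handle top 87 med [ 0.3947 -0.2883  0.0694] rect [ 0.3945 -0.2887] [0.0159 0.0282] 89.3 z [0.0666 0.0695 0.0718]
top head 49 med [ 0.5616 -0.2848  0.0313] rect [ 0.5631 -0.286 ] [0.0123 0.0459] 3.3 z [0.0019 0.0357 0.0391]
top brass 279 med [0.5746 0.0479 0.0295] rect [0.5778 0.0467] [0.0497 0.0542] 10.5 z [0.0155 0.0365 0.043 ]
top flange 126 med [0.571  0.0472 0.018 ] rect [0.5778 0.0467] [0.0497 0.0542] 10.5 z [0.0154 0.0179 0.0208]
top boss 142 med [0.5785 0.048  0.0402] rect [0.5785 0.0474] [0.0398 0.0395] 1.5 z [0.0376 0.0402 0.0433]
top mat 4391 med [ 0.4637 -0.2931  0.0024] rect [ 0.5346 -0.3441] [0.4168 0.3064] 2.8 z [-0.0009  0.0023  0.0059]
side cab top 448 med [0.5462 0.1954 0.0961] rect [0.5481 0.217 ] [0.1    0.2158] 10.7 z [0.0909 0.0966 0.0994]
side blue all 1669 med [0.5467 0.1875 0.0589] rect [0.561  0.1472] [0.1006 0.3579] 10.7 z [0.0123 0.063  0.0983]
side blue rails 367 med [0.5621 0.1173 0.0154] rect [0.5604 0.1439] [0.0973 0.3514] 10.9 z [0.0097 0.0151 0.0229]
side orange 0
side handle top 0
side head 0
side brass 322 med [0.5687 0.0518 0.0296] rect [0.5701 0.0712] [0.0462 0.1061] 11.7 z [0.015 0.03  0.049]
side flange 120 med [0.5676 0.0434 0.0183] rect [0.5694 0.0707] [0.0447 0.1054] 11.7 z [0.0153 0.018  0.0223]
side boss 112 med [0.5721 0.0549 0.0403] rect [0.5709 0.0748] [0.0398 0.1005] 15.1 z [0.0375 0.04   0.0446]
side mat 380 med [ 0.4782 -0.2895  0.0027] rect [ 0.4658 -0.3141] [0.1858 0.0725] 7.8 z [0.0007 0.0027 0.0051]
```

View pics/c1.png

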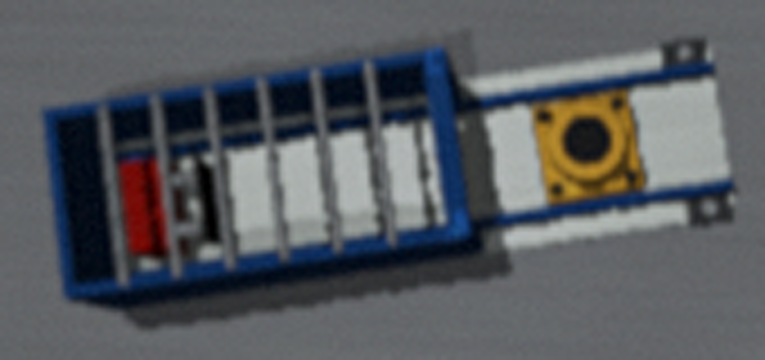

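The crop confirms the choice: it is the brass housing between the rails before the gate. The black stop face plate is at about top px (233,200) and the red block at about (217,200). Next I refine the stick and stop, and check reachability.

```bash
cat >> h.py <<'E'
SY=np.radians(100.1); SO=np.array([.5672,.1186])
def down(yaw): return (R.from_euler('z',yaw)*R.from_euler('x',np.pi)).as_quat()
def stw(x,y,yaw=None):
    c,s=np.cos(SY),np.sin(SY);return SO+np.array([c*x-s*y,s*x+c*y])
def tost(p):
    c,s=np.cos(SY),np.sin(SY);d=np.asarray(p)[...,:2]-SO;return np.stack([d@[c,s],d@[-s,c]],-1)
GP=.164
E
python3 - <<'E'
from h import *
for n in("top","side"):
    f=np.load(n+"0.npz");p,d=f["p"],f["d"]
    hsv=cv2.cvtColor(p,cv2.COLOR_RGB2HSV);H,S,V=[hsv[...,i].astype(int) for i in range(3)]
    v,u=np.mgrid[0:400,0:640];P=cloud(n,np.c_[u.ravel(),v.ravel()].astype(float),d.ravel()).reshape(400,640,3);Z=P[...,2]
    og=((H<18)&(S>130)&(V>60))&(P[...,1]<-.2)&(P[...,1]>-.4)&(P[...,0]>.33)&(P[...,0]<.62)&(Z>-.01)&(Z<.1)
    for nm,m in(("handle",og&(Z>.06)),("head",og&(P[...,0]>.5)&(Z>.03))):
        q=P[m]
        if len(q)>4: print(n,nm,len(q),q.mean(0).round(4),q.min(0).round(4),q.max(0).round(4))
    gr=(S<60)&(V>60)&(P[...,1]<-.2)&(P[...,1]>-.36)&(P[...,0]>.42)&(P[...,0]<.55)&(Z>.028)&(Z<.06)
    q=P[gr]
    if len(q)>9:
        k=np.polyfit(q[:,0],q[:,1],1);print(n,"shaft",len(q),"yaw",np.degrees(np.arctan(k[0])).round(2),"y at .395,.56",np.polyval(k,[.395,.56]).round(4),q[:,2].max().round(3))
    v_=P[...,:2];st=tost(v_);ins=(st[...,0]>.0)&(st[...,0]<.2)&(abs(st[...,1])<.04)
    red=((H<8)|(H>172))&(S>150)&(V>60)&ins&(Z>.03)&(Z<.07);q=np.c_[tost(P[red]),P[red][:,2]];print(n,"red",len(q),q.mean(0).round(4),np.percentile(q,[2,98],axis=0).round(4).tolist())
    bl=(V<45)&ins&(Z>.025)&(Z<.06)&(abs(st[...,1])<.022)&(st[...,0]<.19);q=np.c_[tost(P[bl]),P[bl][:,2]];print(n,"black",len(q),q.mean(0).round(4) if len(q) else 0,np.percentile(q,[2,50,98],axis=0).round(4).tolist() if len(q) else 0)
    br=(H>14)&(H<27)&(S>120)&(V>90)&(abs(st[...,1])<.05)&(st[...,0]>-.12)&(st[...,0]<-.03)
    q=tost(P[br&(Z>.036)&(Z<.046)]);print(n,"boss st",(q.min(0)+q.max(0)).round(4)/2,np.ptp(q,axis=0).round(4))
    q=tost(P[br&(Z>.012)&(Z<.046)]);print(n,"flange st",q.min(0).round(4),q.max(0).round(4))
print(status.sense()["eef_rot"])
for half in(0,np.pi):
  for nm,xy,z,yaw in(("grasp",(.3945,-.288),.217,.02),("lift",(.3945,-.288),.36,.02),("pre",stw(-.30,0),.30,SY),("pre2",stw(-.30,0),.218,SY),("end",stw(-.06,0),.218,SY)):
    print(half,nm,np.round(xy,3),solver.inverse_kinematics([*xy,z],down(yaw+half)))
E
```

```text
top handle 99 [ 0.3949 -0.2876  0.0687] [ 0.3801 -0.2967  0.0602] [ 0.4086 -0.2799  0.0728]
top head 51 [ 0.5594 -0.2813  0.0358] [ 0.5545 -0.3009  0.0311] [ 0.5629 -0.2632  0.0401]
top shaft 224 yaw 2.56 y at .395,.56 [-0.2883 -0.281 ] 0.043
top red 138 [ 0.172  -0.0009  0.0464] [[0.1618, -0.0242, 0.0429], [0.1808, 0.0223, 0.0499]]
top black 28 [0.1419 0.0012 0.0347] [[0.1404, -0.0197, 0.0254], [0.1408, 0.0005, 0.0357], [0.1536, 0.0206, 0.0453]]
top boss st [-0.0721 -0.0007] [0.0413 0.042 ]
top flange st [-0.0998 -0.0279] [-0.0455  0.0271]
side handle 136 [ 0.3936 -0.2901  0.0688] [ 0.3791 -0.2979  0.0607] [ 0.4076 -0.2796  0.0737]
side head 65 [ 0.5589 -0.2825  0.0362] [ 0.5546 -0.3011  0.0323] [ 0.5634 -0.2623  0.0399]
side shaft 374 yaw 2.51 y at .395,.56 [-0.2896 -0.2823] 0.043
side red 48 [0.1664 0.002  0.0466] [[0.1598, -0.0199, 0.0428], [0.1749, 0.0243, 0.05]]
side black 19 [ 0.1417 -0.0005  0.0375] [[0.1391, -0.0176, 0.0328], [0.1422, -0.0001, 0.038], [0.1442, 0.0186, 0.0408]]
side boss st [-0.0738  0.0015] [0.0415 0.0398]
side flange st [-0.1001 -0.026 ] [-0.0479  0.0285]
[
[... 537 characters left out ...]
 0.56667697  0.38531055  1.93689619 -0.31958586  0.69738261
  0.29138367]
3.141592653589793 grasp [ 0.394 -0.288] [ 0.05533469  0.50046844  0.62348691  2.15962937 -0.49966089  0.62455105
  2.62588658]
3.141592653589793 lift [ 0.394 -0.288] [-0.24962994  0.30635967  0.97219621  2.05492149 -0.31494051  0.93455664
  2.48218745]
3.141592653589793 pre [ 0.62  -0.177] [-0.48226109  0.78905418  1.10812873  1.75418483 -0.7855054   1.11528088
 -2.07830965]
3.141592653589793 pre2 [ 0.62  -0.177] [-0.47115354  0.932184    1.10322641  1.80340737 -0.96487606  1.05921802
 -1.95333254]
3.141592653589793 end [0.578 0.06 ] [-0.90884965  0.85125317  1.10469948  1.96005146 -0.94901544  0.97300319
 -2.28956905]
```

Run:
```python
from h import *
Y=np.radians(2.5);g=[.3943,-.289];q=down(Y)
manip.open_jaws()
manip.move_pose([*g,.34],q)
manip.move_l([*g,.2175],q,rate=.1,f_stop=8)
s=status.sense();print(s["t"],s["eef_pos"],s["ft_force"])
manip.gripper_close(50)
s=status.sense();print(s["t"],s["finger_gap"],s["finger_force"],s["ft_force"],s["torque"])
manip.move_l([*g,.345],q,rate=.12)
s=status.sense();print(s["t"],s["finger_gap"],s["ft_force"],s["torque"])
manip.move_pose([*stw(-.30,0),.345],down(SY))
s=status.sense();print(s["t"],s["eef_pos"],s["ft_force"],s["torque"])
f={}
for n in("top","side"):
    p,d=snap(n);np.savez(n+"1.npz",p=p,d=d);f[n]=p
im=np.hstack([f["top"][120:320,290:490],f["side"][140:340,230:430]])[:,:,::-1]
cv2.imwrite("pics/m1.png",cv2.resize(im,None,fx=2,fy=2))
```

```text
4.95 [ 0.39449868 -0.289198    0.21800528] [-0.14249963  0.66874956 -0.62952153]
6.1 0.01558806938548082 49.99446552246809 [-0.49776843  0.11393522 -0.1048386 ] [-0.05706439  0.07513382 -0.00423892]
7.3083 0.015509921201482578 [ 0.35082257 -0.12924506 -1.61886651] [-0.05875179  0.20549106 -0.00900319]
8.4167 [ 0.61900873 -0.17787894  0.34434844] [-0.2547734  -0.57248988 -1.07658683] [-0.16438135  0.07338451  0.03998292]
```

View pics/m1.png

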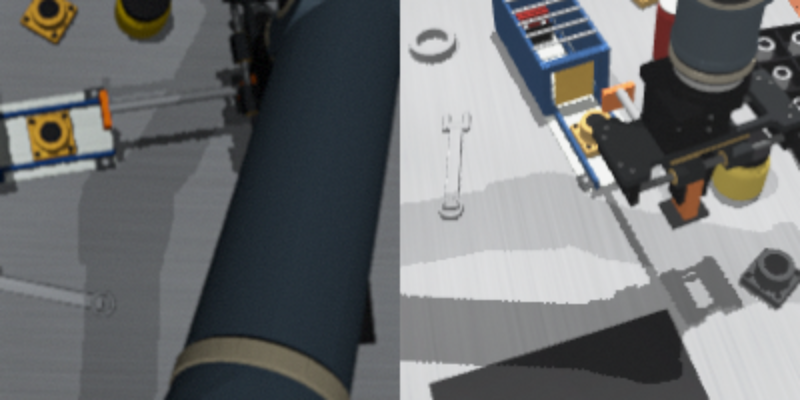

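The stick is held level, with its head (orange, left crop at (105,110)) over the runway behind the housing. I measure its lateral offset and droop from depth.

Run:
```python
from h import *
for n in("top","side"):
    f=np.load(n+"1.npz");p,d=f["p"],f["d"]
    hsv=cv2.cvtColor(p,cv2.COLOR_RGB2HSV);H,S,V=[hsv[...,i].astype(int) for i in range(3)]
    v,u=np.mgrid[0:400,0:640];P=cloud(n,np.c_[u.ravel(),v.ravel()].astype(float),d.ravel()).reshape(400,640,3);Z=P[...,2];st=tost(P)
    m=(H<18)&(S>130)&(V>60)&(abs(st[...,1])<.06)&(st[...,0]>-.2)&(st[...,0]<-.1)&(Z>.09)&(Z<.25)
    q=np.c_[st[m],Z[m]];print(n,"head",len(q),q.mean(0).round(4),np.percentile(q,[2,98],axis=0).round(4).tolist())
    sh=(S<70)&(V>50)&(abs(st[...,1])<.03)&(st[...,0]>-.24)&(st[...,0]<-.15)&(Z>.12)&(Z<.22)
    q=np.c_[st[sh],Z[sh]]
    if len(q)>9: print(n,"shaft y slope",np.polyfit(q[:,0],q[:,1],1).round(4),"z slope",np.polyfit(q[:,0],q[:,2],1).round(4),len(q))
    m=(st[...,0]>-.145)&(st[...,0]<-.02)&(Z>.012)&(Z<.022)&(H>100)&(H<125)&(S>120)
    q=np.c_[st[m],Z[m]]
    for sg in(1,-1):
        w=q[q[:,1]*sg>0]
        if len(w)>9: print(n,"rail",sg,len(w),w[:,1].mean().round(4),np.polyfit(w[:,0],w[:,1],1).round(4))
```

```text
top head 70 [-0.1343  0.0023  0.1624] [[-0.1383, -0.0166, 0.1567], [-0.1307, 0.0212, 0.1652]]
top shaft y slope [-0.0068  0.0012] z slope [-0.0053  0.1625] 227
top rail 1 90 0.0324 [0.0014 0.0325]
top rail -1 118 -0.11 [-0.5876 -0.1551]
side head 106 [-0.1366  0.0093  0.1519] [[-0.1399, -0.0146, 0.1329], [-0.1314, 0.0223, 0.1646]]
side shaft y slope [-0.0282 -0.0008] z slope [0.0005 0.1638] 67
side rail 1 76 0.0344 [0.0082 0.0351]
```

```bash
cat >> h.py <<'E'
q0=down(SY);LY=-.002;D=np.array([np.cos(SY),np.sin(SY),0])
def ff(n=4):
    a=[]
    for _ in range(n): manip.hold(.03);a.append(status.sense()["ft_force"])
    a=np.array(a).mean(0);return np.r_[-a@D,a[0]*-np.sin(SY)+a[1]*np.cos(SY),a[2]].round(2)
def to(tip,z,rate,fs=None): return manip.move_l([*stw(tip-.17,LY),z],q0,rate=rate,f_stop=fs)
def tip():
    s=status.sense();return (tost(s["eef_pos"])+[.17,0]).round(5),round(s["eef_pos"][2],4),round(s["t"],2)
E
python3 - <<'E'
from h import *
to(-.13,.235,.12); print("air",ff(6))
print(to(-.13,.2178,.03,3),tip(),ff())
print(to(-.09,.2178,.03,12),tip(),ff())
for x in(-.08,-.07,-.065): print(to(x,.2178,.02,12),tip(),ff(3))
E
```

```text
air [-0.22 -0.35 -1.49]
False (array([-0.13001, -0.00205]), np.float64(0.2177), 10.51) [ 0.25  0.31 -1.47]
False (array([-0.0902 , -0.00203]), np.float64(0.2178), 12.12) [ 2.11 -0.22 -0.81]
False (array([-0.07913, -0.00208]), np.float64(0.2176), 12.91) [-0.35 -0.03 -1.55]
False (array([-0.06959, -0.00206]), np.float64(0.2177), 13.66) [ 0.75  0.3  -1.29]
False (array([-0.0647 , -0.00204]), np.float64(0.2178), 14.16) [ 0.93 -0.23 -1.45]
```

Run:
```python
from h import *
print(to(.02,.2178,.04,20),tip(),ff(3))
x=.02
for T in(2,3,4,5,6,7,8):
    a=ff(3);x=tip()[0][0]
    h=to(x+.005,.2178,.01,T);print(T,h,a,ff(2),tip())
    if not h: break
p,d=snap("top");f=p;cv2.imwrite("pics/m2.png",cv2.resize(f[140:260,190:390],None,fx=4,fy=4)[:,:,::-1])
```

```text
False (array([ 0.01992, -0.00196]), np.float64(0.2178), 16.53) [ 2.37 -0.16 -1.76]
2 False [ 2.6   0.34 -1.6 ] [ 1.1   0.13 -1.14] (array([ 0.02536, -0.00206]), np.float64(0.2177), 17.44)
```

View pics/m2.png

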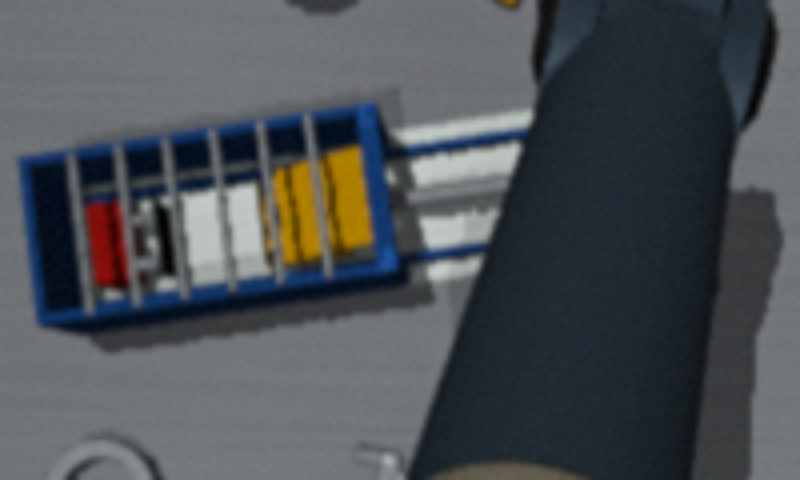

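The flap (yellow) lies over the housing, which is now inside. Next I measure the sliding force from a zero-force start.

Run:
```python
from h import *
print(to(.055,.2178,.03,20),tip())
for T in(2.5,3.5,4.5,5.5,6.5):
    x=tip()[0][0]; to(x-.0015,.2178,.02); a=ff(3)
    h=to(x+.003,.2178,.008,T);print(T,h,a,ff(2),tip())
    if not h: break
```

```text
False (array([ 0.05541, -0.00193]), np.float64(0.2177), 18.64)
2.5 True [ 0.06 -0.38 -1.  ] [ 0.18 -0.29  2.94] (array([ 0.05608, -0.00183]), np.float64(0.2175), 19.47)
3.5 False [ 0.21 -0.34 -0.94] [ 2.15  0.94 -1.07] (array([ 0.0589 , -0.00198]), np.float64(0.2178), 20.59)
```

Run:
```python
from h import *
for T in(2,2.5,3,3.5,4,5):
    x=tip()[0][0]; to(x-.0015,.2184,.02); a=ff(3)
    h=to(x+.003,.2184,.008,T);print(T,h,a,ff(3),tip())
    if not h: break
x=tip()[0][0]; to(x-.0015,.2184,.02); print(ff(3))
print(to(.105,.2184,.008,7),ff(3),tip())
```

```text
2 True [ 0.18 -0.16 -1.78] [-0.04 -0.47 -0.41] (array([ 0.05913, -0.00145]), np.float64(0.2175), 21.41)
2.5 True [ 0.61  0.1  -2.04] [ 0.13 -0.57 -0.94] (array([ 0.0599, -0.0014]), np.float64(0.2175), 22.28)
3 False [ 0.36 -0.18 -1.78] [ 2.22  0.26 -0.96] (array([ 0.06268, -0.00198]), np.float64(0.2184), 23.44)
[ 0.14 -0.03 -2.14]
True [-0.17 -0.86 -1.36] (array([ 0.08387, -0.00155]), np.float64(0.2177), 26.87)
```

Contact with the stop at tip x = 84 mm matches the image estimate. Sliding takes about 3 N, so I press to about 13 N in fine steps.

Run:
```python
from h import *
x=.0832; log=[]
to(x,.2184,.01,9);print(ff(4),tip())
while x<.0905:
    f=ff(3)[0];log.append((round(x,5),f))
    if f>12: break
    x+=.0003 if f<7 else .00015
    to(x,.2184,.006,8)
print(log,tip())
t0=status.sense()["t"];h=[]
while status.sense()["t"]<t0+1.3 and f>8:
    f=ff(3)[0];h.append(f)
    if f<11.8: x+=.0001;to(x,.2184,.006,6)
    elif f>14: x-=.0001;to(x,.2184,.006,6)
print(h,ff(3),tip())
np.save("x.npy",x)
```

```text
[-0.16 -0.82 -2.04] (array([ 0.08336, -0.00187]), np.float64(0.2182), 27.25)
[(0.0832, np.float64(-0.61)), (0.0835, np.float64(0.1)), (0.0838, np.float64(0.98)), (0.0841, np.float64(1.78)), (0.0844, np.float64(4.03)), (0.0847, np.float64(5.5)), (0.085, np.float64(6.0)), (0.0853, np.float64(6.59)), (0.0856, np.float64(6.94)), (0.0859, np.float64(6.79)), (0.0862, np.float64(7.55)), (0.08635, np.float64(8.4)), (0.0865, np.float64(7.69)), (0.08665, np.float64(8.48)), (0.0868, np.float64(8.89)), (0.08695, np.float64(9.08)), (0.0871, np.float64(8.72)), (0.08725, np.float64(8.92)), (0.0874, np.float64(9.17)), (0.08755, np.float64(9.25)), (0.0877, np.float64(9.83)), (0.08785, np.float64(10.12)), (0.088, np.float64(10.24)), (0.08815, np.float64(10.62)), (0.0883, np.float64(11.22)), (0.08845, np.float64(11.09)), (0.0886, np.float64(11.18)), (0.08875, np.float64(11.69)), (0.0889, np.float64(11.34)), (0.08905, np.float64(12.13))] (array([ 0.08494, -0.00193]), np.float64(0.2191), 37.5)
[np.float64(11.75), np.float64(12.39), np.float64(12.04), np.float64(12.36), np.float64(12.24), np.float64(12.25), np.float64(11.76), np.float64(12.16)] [11.99  0.66  0.48] (array([ 0.08497, -0.00192]), np.float64(0.2191), 38.9)
```

Run:
```python
from h import *
x=float(np.load("x.npy"));h=[]
t0=status.sense()["t"]
while status.sense()["t"]<t0+2.2:
    f=ff(3)[0];h.append(f)
    if f<12.7 and x<.0903: x+=.0002;to(x,.2184,.006,6)
    elif f>13.8: x-=.0002;to(x,.2184,.006,6)
print(h,tip())
to(.078,.2184,.02); print(ff(3))
to(-.155,.2186,.09); print(tip(),ff(3))
manip.move_l([*stw(-.335,LY),.345],q0,rate=.12)
for n in("top","side"):
    p,d=snap(n);np.savez(n+"2.npz",p=p,d=d)
    cv2.imwrite(f"pics/{n}2.png",p[:,:,::-1])
a=cv2.imread("pics/top2.png")[140:260,180:340];b=cv2.imread("pics/side2.png")[100:220,230:390]
cv2.imwrite("pics/m3.png",cv2.resize(np.vstack([a,b]),None,fx=2.5,fy=2.5,interpolation=cv2.INTER_CUBIC))
print(tip())
```

```text
[np.float64(12.49), np.float64(12.91), np.float64(12.4), np.float64(13.42), np.float64(13.14), np.float64(13.24), np.float64(13.38), np.float64(13.0), np.float64(13.55), np.float64(12.94), np.float64(12.81), np.float64(13.44), np.float64(12.91), np.float64(13.2), np.float64(13.58), np.float64(13.16), np.float64(13.11)] (array([ 0.08508, -0.00192]), np.float64(0.2192), 41.1)
[-0.74 -0.28 -1.96]
(array([-0.15464, -0.0021 ]), np.float64(0.2186), 44.67) [ 0.11  0.02 -1.28]
(array([-0.16471, -0.00187]), np.float64(0.3439), 46.08)
```

View pics/m3.png

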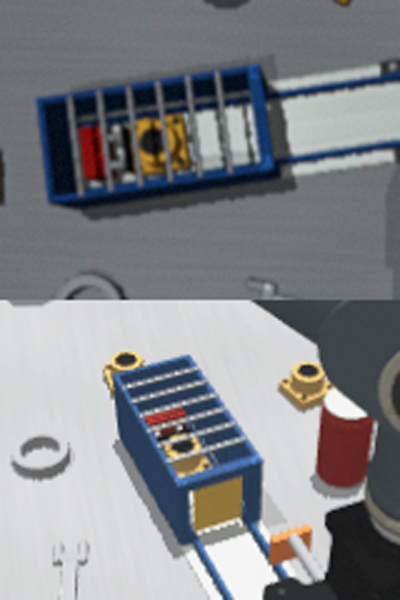

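The housing sits against the black face at the stop (top half, (160,140)), and the yellow flap is shut in the gate (lower half, (217,505)). Now I return the stick.

Run:
```python
from h import *
Y=np.radians(2.5);g=[.3943,-.289];q=down(Y)
manip.move_pose([*g,.345],q)
manip.move_l([*g,.225],q,rate=.12)
print(manip.move_l([*g,.2172],q,rate=.02,f_stop=3),status.sense()["eef_pos"],ff(3))
manip.open_jaws();manip.hold(.2)
manip.move_l([*g,.36],q,rate=.1)
manip.move_pose([.35,-.02,.42],q)
for n in("top","side"):
    p,d=snap(n);np.savez(n+"3.npz",p=p,d=d);cv2.imwrite(f"pics/{n}3.png",p[:,:,::-1])
print(status.sense()["t"])
cv2.imwrite("pics/m4.png",cv2.resize(np.hstack([cv2.imread("pics/top3.png")[100:310,150:490],cv2.imread("pics/side3.png")[180:390,230:400]]),None,fx=1.55,fy=1.55))
```

```text
True [ 0.39439722 -0.28896146  0.21744841] [0.33 0.13 5.53]
53.2167
```

View pics/m4.png

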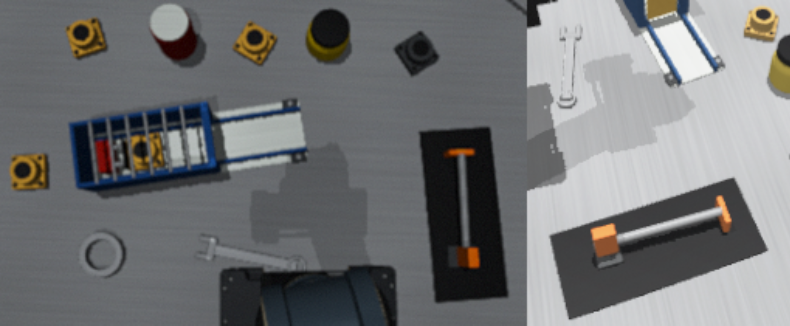

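The stick stands upright on the mat (463,205), the housing is at the stop (147,152), the flap is shut and the bystanders have not moved.

```bash
python3 -c "
from rig import manip
print(manip.hand_in())"
```

```text
the job is handed in; nothing more can be done
None
```

The job is handed in: the housing was pressed against the stop at about 10 N above its sliding force for over a second, the flap is shut, the stick stands back on its mat and the bystanders look unmoved, in about 53 s of the 72 s allowed.

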